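Prop the sprung catch and take out the thread reel

ROBOT

A 6-joint arm with a two-finger parallel gripper is mounted at the origin on a cart in front of the work surface, level with it; the furniture and walls round the work are solid. World frame = base frame: x ahead of the robot, y to its left, z up, the work surface at z = 0. Lengths are in m, angles in rad, forces in N, time in s.
With the tool pointing down it reaches from about 0.35 to 0.975 m from the base axis. Payload 4.9 kg.
Tool frame: the origin (TCP) lies at the very end of the fingers, on their centre line; the grasp point (between the pads) lies 19 mm behind it; z points along the fingers, y is the line along which they close (so a half turn about z gives the same grasp; the last joint's range is limited). The gripper opens to 85 mm and grips with 20 to 120 N. Pads are 22 mm wide; open, the fingers measure 114 mm over their backs; the gripper's body (76 mm by 85 mm) begins 54 mm behind the grasp point. The pads swing forward as they close: fully open they stand 13 mm farther back than shut.
Start: joints at [-1.442, 0.053, 1.613, -0, 1.476, -0.119], TCP at [0.153, -0.606, 0.231] pointing down, gripper open.
Joint ranges: [-3.01, 3.01], [-1.01, 2.22], [0.06, 2.58], [-1.02, 4.17], [0.09, 2.62], [-3.14, 3.14]. Speed limits (rad/s): [2.57, 2.57, 3.14, 3.14, 3.14, 3.14].

INTERFACE

Orientations are given as a unit quaternion [w, x, y, z].
In Python, from plant import manip gives the robot as it stands.
- The arm moves only by the tool play_rows, never from a script. Its argument "series" is a list that holds one entry, the list of rows, each a list of 7 numbers: the shift along the world's x, y, z in m, then the turn, a rotation vector about the world's x, y, z in degrees, then the opening, from 0 (shut) to 1 (fully open). In form: [[[dx, dy, dz, rx, ry, rz, grip], ...]]. A call has 1 to 10 rows; each row shifts and turns the commanded pose from where the row before left it; what a row does not reach is not made up. A row lasts 1/10 s, in which the tool goes at most 50 mm and 8.59 degrees, less where a joint would pass 70% of its speed; a pose out of reach is approached as far as the arm can. A call with a gripper value outside its range is refused whole. The fingers move at their own pace and stop on an object; the grip force is fixed at half the most. Time passes only in rows, so rows that do not move let the fingers close. It gives the time, the measured TCP pose, the force, the opening and the grip force at its end, in the units of the state.
- manip.state(): the state, without advancing time (a new reading comes with each control period).
- manip.grab_frame(name): name is "side" or "top"; returns a dict with "frame" (420x560x3 uint8, blue, green, red), "mtx" (3x3 intrinsics, pixels), "R" (3x3) and "t" (3): a world point X has camera coordinates R X + t. Camera axes: x right, y down, z forward; pixel columns grow to the right and rows downward; lengths in m; the calibration is good to about 2 mm. A picture is of the moment at which its call begins. There is no depth.
- manip.job_done(): hands the job in; it is judged then, once.
The state is a dict: "time": time; "joint_pos": joint angles; "joint_vel": joint speeds; "joint_efforts": joint torques, N m; "tool_pos": TCP position; "tool_rot": TCP orientation; "contact_force": force on the tool from outside, world axes, zero at the start; "ft_torque": the same for the moment, N m; "gripper_width": opening from 0.0 (shut) to 1.0 (fully open); "grasp_force": force on a finger pad.
Only numpy, scipy, OpenCV 4.12 (cv2) and the standard library are available. Lean on these libraries where they do the work, as an engineer would, in place of code of your own. Each camera call takes 0.05 s, during which the arm holds its last target. There are 200 camera calls.

TASK

The thread reel in the bench holder is held down by a sprung catch. Press the plain round steel drive punch, lying level, down into the flared slot between the holder's two fixed posts and the catch's two lugs until it rests on the ledges, and let go so that it wedges the catch open; then lift the reel out and stand it upright on the floor of the blue tray. Leave the punch propping the catch.

Things in the scene. Friction and masses are not known exactly. Their poses are not given: they have to be found in the camera images.
- punch_center (a point): Centre of the drive punch: plain round grey steel rod, 12 mm thick, 98 mm long, slimmer at one end, 70 g, lying on the bench (centre 6 mm up). Its length is this frame's y; x is level across it. Near it in a row, in any order, lie a grey strap punch (148 mm long, 20 mm thick) and a 7 mm wooden stick. Grasp it at the middle, across its 12 mm.
- prop_seat (a point): Centre of the punch when propped, 62 mm above the bench; fixed to the reel holder (dark steel base 238x124x8 mm, immovable). The punch lies along this frame's y, on ledges 6 mm below this point, at y = 26 to 46 mm either side, and the spring holds it against two fixed posts (faces at x = -6 mm, same y). Fingers have room for x -50 to +44, y -26 to +26 mm, down to 8 mm above the bench.
- slot_mouth (a point): Middle of the slot's mouth, 100 mm above the bench (4 mm toward +x and 38 mm above prop_seat, same axes): lower the level punch straight down from above here. At x = -18 to +14 mm the mouth is open; the catch's two lugs slope down from +14 mm toward the posts. Pushing the punch down the slopes forces the catch back (5 to 20 N), 38 mm down to the ledges.
- catch (a joint): Travel of the aluminium catch frame (m): 0 shut, grows as it slides along +x of prop_seat, away from the reel, at most 0.026. Its spring shuts it: 1.7 N at 0, plus 70 N/m. Its nose, 14 mm wide, overhangs the reel's rim by 7 mm when shut, 3 mm above the reel. The propped punch holds it at about 0.011: nose 4 mm clear of the reel.
- reel_center (a point): Centre, half-way up, of the reel in the holder: wooden flanges, red thread, 32 mm diameter, 48 mm tall, upright, 100 mm from prop_seat along its -x. It stands 8 mm above the bench in a steel ring 45 mm across, 12 mm high, 2.5 mm play. Grasp across the middle, fingers apart along prop_seat's y; lift straight up. Other reels on the bench are not part of the job.
- tray: Open blue tray, fixed, outside 107 (x) by 174 mm (y), 42 mm tall; origin at the centre of its underside. Floor flat, 2 mm above the bench, 86 (x) by 152 mm (y) inside the walls. Keep the whole gripper away from the fixed green hand press beside the holder, 370 mm tall, its lever knob toward the tray (all at base-frame x > 0.55, y > -0.07): bring the reel to the near side of the tray first.
Mind the look-alikes: they are no part of the job. What is shaped like the part that bears reel_center but green or turquoise is not meant.

How it is judged:
On the way:
1. the punch lies in the slot and wedges the catch open, let go, while the reel still stands in the holder (value of joint catch above 0.009 m and distance between punch_center and prop_seat below 0.018 m and z of punch_center in the frame of prop_seat below 0.005 m and angle between the y axis of punch_center and the y axis of prop_seat, either way round below 0.18 rad and horizontal distance between reel_center and prop_seat below 0.105 m and height (world z) of reel_center below 0.036 m and contact force between the fingers and punch below 0.05 N), for 0.3 s.
At the end, for the whole second after the job is handed in: The punch still lies in the slot, its centre within 18 mm of the seat point and no more than 5 mm above it, along the slot within 10 degrees, holding the catch open by more than 9 mm; the reel stands upright (within 10 degrees) on the floor inside the blue tray; both at rest (value of joint catch above 0.009 m and distance between punch_center and prop_seat below 0.018 m and z of punch_center in the frame of prop_seat below 0.005 m and angle between the y axis of punch_center and the y axis of prop_seat, either way round below 0.18 rad and x of reel_center in the frame of tray between -0.045 and 0.045 m and y of reel_center in the frame of tray between -0.075 and 0.075 m and height (world z) of reel_center below 0.035 m and angle between reel_center's own z axis and vertical below 0.17 rad and linear speed of each of held_reel, punch below 0.02 m/s); the robot touches nothing.
It also fails if it takes over 67 s, if anything falls off the work surface, if the arm or the gripper's body presses on something with over 40 N, if the wrist force passes 120 N, or if a joint passes its speed limit or range.

## Working session

There is one attempt and no reset: what is moved stays moved. The work goes in short steps, Python scripts to look and compute and a tool call to move; the robot and the scene stay as the last step left them, time stands still between calls to the robot, and variables do not carry over. Pictures are saved under pics/ and viewed, at most 10 in all, crops included, and the job is handed in when it is done.

Besides the shell and the picture viewer there is one more tool, called by a JSON object that holds its "api" and its "payload". play_rows: Moves the arm, as the interface text tells. Its arguments: {"type":"object","properties":{"series":{"type":"array"}},"required":["series"]}

```bash
mkdir -p pics; cat > h.py <<'E'
from plant import manip
import cv2, numpy as np
def grab(n,fn):
    f=manip.grab_frame(n); cv2.imwrite(f'pics/{fn}.png',f['frame']); np.savez(f'pics/{fn}.npz',**{k:np.array(f[k]) for k in('frame','mtx','R','t')}); return f
def load(fn): return dict(np.load(f'pics/{fn}.npz'))
def ray(f,u,v):
    d=f['R'].T@np.linalg.solve(f['mtx'],[u,v,1.]); return -f['R'].T@f['t'], d
def onz(f,u,v,z):
    c,d=ray(f,u,v); return c+d*(z-c[2])/d[2]
def proj(f,X):
    p=f['mtx']@(f['R']@np.array(X,float)+f['t']); return p[:2]/p[2]
def tri(f,a,g,b):
    c1,d1=ray(f,*a); c2,d2=ray(g,*b)
    s=np.linalg.lstsq(np.c_[d1,-d2],c2-c1,rcond=None)[0]; p,q=c1+s[0]*d1,c2+s[1]*d2
    return (p+q)/2, np.linalg.norm(p-q)
E
python3 - <<'E'
from h import *
for n in('side','top'):
    f=grab(n,n+'0'); print(n,f['mtx'].tolist(),-f['R'].T@f['t'],f['R'][2])
a=[cv2.imread(f'pics/{n}0.png') for n in('side','top')]
print(manip.state())
E
```

```text
side [[522.9516900943189, 0.0, 284.22992602630734], [0.0, 522.9516900943189, 200.55541886099005], [0.0, 0.0, 1.0]] [ 0.30162579 -0.97604986  0.6677839 ] [ 0.21184965  0.81146174 -0.54465546]
top [[482.52590421820486, 0.0, 279.8224511523051], [0.0, 482.52590421820486, 209.1146212723248], [0.0, 0.0, 1.0]] [ 0.40072528 -0.1009414   1.05612685] [ 0.15299458 -0.0083576  -0.98819169]
{'time': 0.1, 'joint_pos': array([-1.44202481e+00,  5.32828879e-02,  1.61417598e+00,  3.42517101e-05,
        1.47603441e+00, -1.19029043e-01]), 'joint_vel': array([ 2.31910612e-05, -6.72954075e-04, -3.97669158e-03, -2.57058531e-04,
       -5.46792176e-04, -6.48654859e-05]), 'joint_efforts': array([ 5.08088010e-05, -3.94907606e+01, -3.71365356e+01, -1.25985530e-04,
        3.92815928e-03, -6.06928822e-06]), 'tool_pos': array([ 0.15321228, -0.60533152,  0.23017939]), 'tool_rot': array([-9.50383929e-04,  9.92333928e-01,  1.23581839e-01,  1.24180906e-05]), 'contact_force': array([ 0.95860399, -0.507615  , -0.4228615 ]), 'ft_torque': array([ 0.00731311, -0.03528512, -0.0372499 ]), 'grasp_force': 0.0, 'gripper_width': 1.0004594179945145}
```

View pics/side0.png

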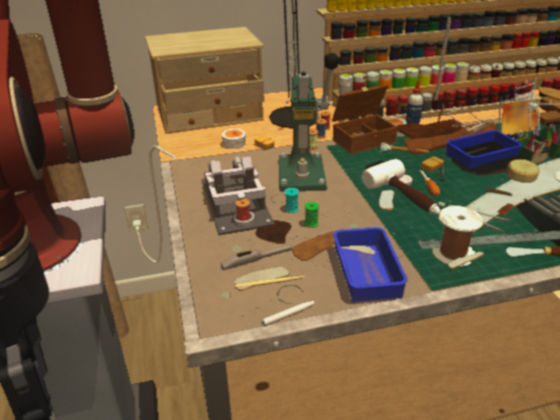

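View pics/top0.png

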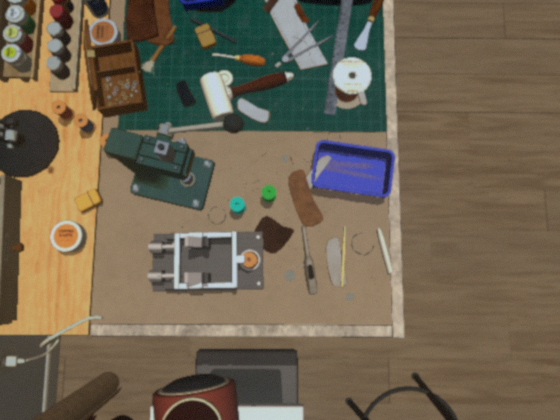

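```bash
python3 - <<'E'
from h import *
t=load('top0');s=load('side0')
a=cv2.resize(t['frame'][215:305,145:405],None,fx=3,fy=3,interpolation=cv2.INTER_CUBIC)
b=cv2.resize(s['frame'][150:330,195:410],(400,330),interpolation=cv2.INTER_CUBIC)
o=np.zeros((600,790,3),np.uint8);o[:270,:780]=a;o[270:600,:400]=b
cv2.imwrite('pics/c1.png',o)
for p in[(384,229),(389,272),(305,228),(312,292)]: print(p,onz(t,*p,.006))
E
```

```text
(384, 229) [ 0.52038271 -0.33842484  0.006     ]
(389, 272) [ 0.42689385 -0.34652558  0.006     ]
(305, 228) [ 0.52174422 -0.1651259   0.006     ]
(312, 292) [ 0.38363463 -0.17958513  0.006     ]
```

View pics/c1.png

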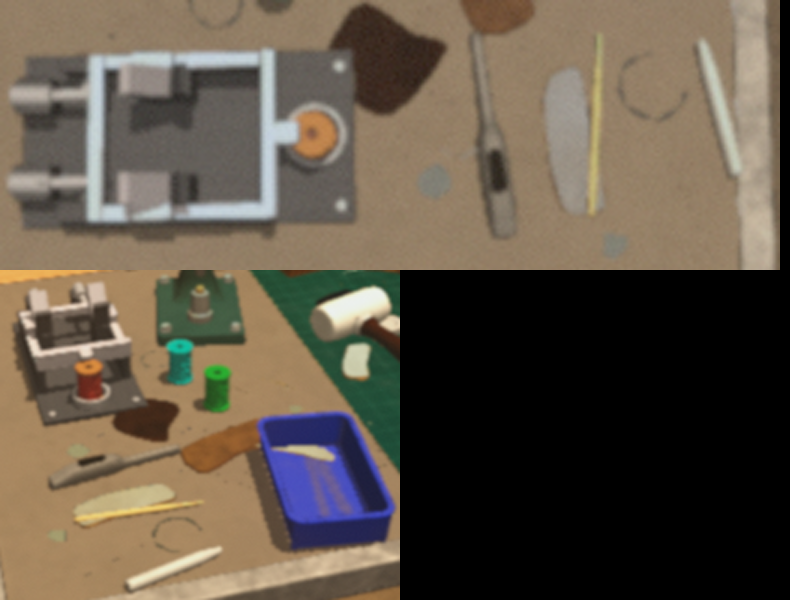

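```bash
python3 - <<'E'
from h import *
t=load('top0');s=load('side0')
def blob(f,box,fn):
    x0,y0,x1,y1=box; h=cv2.cvtColor(f['frame'][y0:y1,x0:x1],cv2.COLOR_BGR2HSV)
    m=fn(h.astype(int)).astype(np.uint8); n,l,st,c=cv2.connectedComponentsWithStats(m)
    i=1+st[1:,4].argmax(); r=cv2.minAreaRect(np.argwhere(l==i)[:,::-1].astype(np.float32))
    return c[i]+[x0,y0],st[i,4],np.array(cv2.boxPoints(r))+[x0,y0],r[1]
white=lambda h:(h[...,2]>170)&(h[...,1]<75)
P=[]
for f,b in((t,(372,222,393,280)),(s,(255,295,325,330))):
    c,a,bx,wh=blob(f,b,white); print('punch',c,a,wh)
    bx=bx[np.argsort(bx[:,1])]; e=np.array([bx[:2].mean(0),bx[2:].mean(0)])if f is t else None
    if f is s: bx=bx[np.argsort(bx[:,0])]; e=np.array([bx[2:].mean(0),bx[:2].mean(0)])
    P.append((c,e))
for a,b in((P[0][0],P[1][0]),(P[0][1][0],P[1][1][0]),(P[0][1][1],P[1][1][1])): print(a,b,*tri(t,a,s,b), onz(t,*a,.006))
orange=lambda h:(h[...,0]>5)&(h[...,0]<20)&(h[...,1]>120)&(h[...,2]>150)
c1,a1,_,w1=blob(t,(235,245,265,275),orange);c2,a2,_,w2=blob(s,(230,195,255,212),orange)
print('reel',c1,a1,w1,c2,a2,w2,*tri(t,c1,s,c2),onz(t,*c1,.056),onz(s,*c2,.056))
red=lambda h:((h[...,0]<6)|(h[...,0]>172))&(h[...,1]>130)
c3,a3,_,w3=blob(s,(230,195,255,230),red);print('red',c3,a3,w3)
C=[(25,57),(353,52),(355,227),(22,228)]
for p in C: print('plate',onz(t,p[0]/3+145-.33,p[1]/3+215-.33,.008))
blue=lambda h:(h[...,0]>108)&(h[...,0]<130)&(h[...,1]>130)
c,a,bx,wh=blob(t,(300,130,405,205),blue);print('tray',c,a,wh)
q=np.array([onz(t,*p,.042) for p in bx]);print(q.round(4),q.mean(0))
E
```

```text
punch [385.7032967 252.8956044] 182 (51.861351013183594, 5.0596442222595215)
punch [287.41438356 311.6369863 ] 292 (5.570859909057617, 53.48025894165039)
[385.7032967 252.8956044] [287.41438356 311.6369863 ] [ 0.46969442 -0.34009297  0.00973672] 0.003696527638562528 [ 0.4681071  -0.34060891  0.006     ]
[377.70000029 229.09999847] [313.13792801 301.34482944] [ 0.52168329 -0.32479189  0.00667368] 0.0033656837186395675 [ 0.52009511 -0.32457907  0.006     ]
[394.10000038 278.29999542] [263.48275304 321.20689774] [ 0.41925628 -0.35583405  0.01525822] 0.011984199335792561 [ 0.41344467 -0.35714343  0.006     ]
reel [250.03030303 259.46212121] 132 (13.0, 12.0) [242.33333333 202.4516129 ] 93 (7.761139392852783, 14.067066192626953) [ 0.45067719 -0.04843992  0.05650734] 0.0011238362057411706 [ 0.4501446  -0.04834026  0.056     ] [ 0.45136363 -0.04770846  0.056     ]
red [242.97222222 213.75925926] 108 (11.0, 10.0)
plate [0.50749385 0.16592135 0.008     ]
plate [ 0.51227645 -0.0718551   0.008     ]
plate [ 0.38679224 -0.07445842  0.008     ]
plate [0.38520993 0.16267998 0.008     ]
tray [353.63668276 170.37604212] 2279 (78.9897232055664, 46.56583786010742)
[[ 0.6094 -0.1742  0.042 ]
 [ 0.7117 -0.1897  0.042 ]
 [ 0.6868 -0.3593  0.042 ]
 [ 0.5851 -0.3413  0.042 ]] [ 0.64827737 -0.26612682  0.042     ]
```

The rod at top (385,251) / side (287,311) matches the description: plain, round, about 97 mm long. The other candidates:
- Strap punch at (309,260): 140 mm long and slotted.
- Flat folder at (334,262).
- Stick at (344,256).

For the reel I take the orange and red one in the ring at top (250,259), not the turquoise one at (237,205) or the green one at (268,193).

{"api": "play_rows", "payload": {"series": [[[0.032,0.0266,-0.011,0,0,0,0.5],[0.032,0.0266,-0.011,0,0,0,0.5],[0.032,0.0266,-0.011,0,0,0,0.5],[0.032,0.0266,-0.011,0,0,0,0.5],[0.032,0.0266,-0.011,0,0,0,0.5],[0.032,0.0266,-0.011,0,0,0,0.5],[0.032,0.0266,-0.011,0,0,0,0.5],[0.032,0.0266,-0.011,0,0,0,0.5],[0.032,0.0266,-0.011,0,0,0,0.5],[0.032,0.0266,-0.011,0,0,0,0.5]]]}}

```text
time: 1.1
tool_pos: [0.4742, -0.3383, 0.1204]
tool_rot: [-0.0, 0.992, 0.124, -0.0]
contact_force: [-0.3, -0.2, -0.1]
gripper_width: 0.499
grasp_force: 0.0
```

```bash
python3 - <<'E'
from h import *
t=load('top0');s=load('side0')
# punch with tighter mask, line fit
r=[]
for f,poly in((t,[(376,224),(383,224),(394,274),(387,277)]),(s,None)):
    g=f['frame'].astype(int); m=(g.min(2)>(125 if poly else 150)).astype(np.uint8)
    k=np.zeros_like(m)
    if poly: cv2.fillPoly(k,[np.array(poly)],1)
    else: k[298:326,258:318]=1
    n,l,st,c=cv2.connectedComponentsWithStats(m*k);i=1+st[1:,4].argmax()
    rc=cv2.minAreaRect(np.argwhere(l==i)[:,::-1].astype(np.float32)); b=cv2.boxPoints(rc); b=b[np.argsort(b[:,1])]
    r.append((b[:2].mean(0),b[2:].mean(0),np.array(rc[0]))); print(rc)
for a,b in zip(*r): print(*tri(t,a,s,b),onz(t,*a,.006),onz(s,*b,.006))
print(manip.state()['tool_pos'],manip.state()['gripper_width'])
f=grab('top','top1');g=grab('side','side1')
o=np.zeros((600,790,3),np.uint8)
o[:300,:600]=cv2.resize(f['frame'][205:305,140:340],None,fx=3,fy=3,interpolation=2)
S=cv2.resize(g['frame'][140:240,190:290],None,fx=3,fy=3,interpolation=2)
# draw predicted seat frame
xd=np.array([-.0135,.9999,0]);yd=np.array([-.9999,-.0135,0]);sp=np.array([.4490,.0516,.062])
for X,c in((sp+[0,0,.038]-.006*xd+.036*yd,(0,0,255)),(sp+[0,0,.038]-.006*xd-.036*yd,(0,0,255)),(sp-.006*xd+.036*yd,(0,255,0)),(sp-.006*xd-.036*yd,(0,255,0)),(sp,(255,0,0))):
    p=proj(f,X);cv2.circle(o,(int((p[0]-140)*3+1),int((p[1]-205)*3+1)),2,c,-1)
    p=proj(g,X);cv2.circle(S,(int((p[0]-190)*3+1),int((p[1]-140)*3+1)),2,c,-1)
o[300:,:300]=S
o[300:,310:785]=cv2.resize(g['frame'][240:340,240:320],(475,300)) if 0 else cv2.resize(g['frame'][200:340,190:412],(475,300))
cv2.imwrite('pics/c2.png',o)
E
```

```text
((385.7192077636719, 251.30386352539062), (49.02753448486328, 6.139405250549316), 74.74488067626953)
((288.637939453125, 310.8448486328125), (4.642383575439453, 52.551780700683594), 68.19859313964844)
[ 0.52262397 -0.32724603  0.00978277] 0.00047678992912882534 [ 0.52330157 -0.32811436  0.006     ] [ 0.5236491  -0.32350959  0.006     ]
[ 0.42389996 -0.35223701  0.01223785] 0.006933753281112942 [ 0.42058838 -0.35319395  0.006     ] [ 0.42855783 -0.34662616  0.006     ]
[ 0.47252588 -0.33988722  0.01080543] 0.0025973377986110626 [ 0.47156602 -0.34074669  0.006     ] [ 0.47509551 -0.33531291  0.006     ]
[ 0.47416714 -0.33834631  0.12042822] 0.4988924775233426
```

View pics/c2.png

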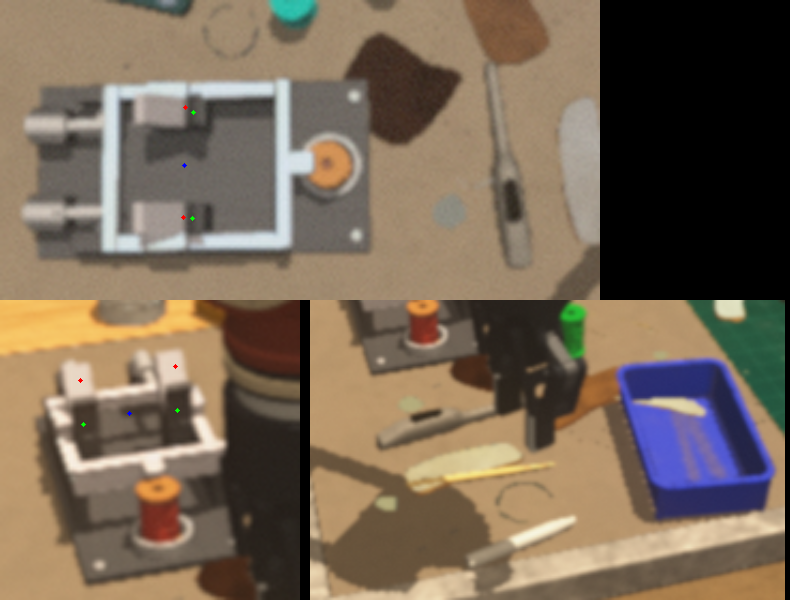

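The crop shows the predicted post edges (dots near (185,107) and (183,217)) on the lug/post boundary, so the frame is within about 3 mm. The punch lies clear below the open fingers, and its axis matches the tool yaw.

{"api": "play_rows", "payload": {"series": [[[-0.001,-0.001,-0.03,0,0,0,0.5],[0,0,-0.03,0,0,0,0.5],[0,0,-0.03,0,0,0,0.5],[0,0,-0.015,0,0,0,0.5],[0,0,-0.01,0,0,0,0.5],[0,0,0,0,0,0,0.5],[0,0,0,0,0,0,0.0],[0,0,0,0,0,0,0.0],[0,0,0,0,0,0,0.0],[0,0,0,0,0,0,0.0]]]}}

```text
time: 2.2
tool_pos: [0.4734, -0.342, 0.0083]
tool_rot: [0.001, 0.992, 0.124, 0.001]
contact_force: [-0.9, 0.4, 6.6]
gripper_width: 0.103
grasp_force: 59.1
```

{"api": "play_rows", "payload": {"series": [[[0,0,0,0,0,0,0.4],[0,0,0,0,0,0,0.4],[0,0,0,0,0,0,0.4]]]}}

```text
time: 2.5
tool_pos: [0.472, -0.3406, 0.0059]
tool_rot: [-0.0, 0.992, 0.124, -0.0]
contact_force: [0.4, 0.7, 0.2]
gripper_width: 0.398
grasp_force: 0.0
```

{"api": "play_rows", "payload": {"series": [[[0,-0.001,-0.002,0,0,0,0.4],[0,0,-0.0025,0,0,0,0.4],[0,0,0,0,0,0,0.4],[0,0,0,0,0,0,0.0],[0,0,0,0,0,0,0.0],[0,0,0,0,0,0,0.0],[0,0,0,0,0,0,0.0]]]}}

```text
time: 3.2
tool_pos: [0.4724, -0.342, 0.0019]
tool_rot: [0.0, 0.992, 0.124, 0.0]
contact_force: [0.9, -0.1, 0.2]
gripper_width: 0.112
grasp_force: 61.3
```

{"api": "play_rows", "payload": {"series": [[[0,0,0.01,0,0,0,0.0],[0,0,0.03,0,0,0,0.0],[0,0,0.04,0,0,0,0.0],[0,0.02,0.045,0,0,-4,0.0],[-0.004,0.045,0.045,0,0,-5,0.0],[-0.005,0.045,0,0,0,-4.3,0.0],[-0.005,0.045,0,0,0,0,0.0],[-0.005,0.045,0,0,0,0,0.0],[-0.004,0.045,0,0,0,0,0.0]]]}}

```text
time: 4.1
tool_pos: [0.4496, -0.105, 0.1628]
tool_rot: [0.0, 1.0, 0.007, 0.001]
contact_force: [0.5, 0.9, -1.0]
gripper_width: 0.115
grasp_force: 61.1
```

{"api": "play_rows", "payload": {"series": [[[0,0.045,0,0,0,0,0.0],[0,0.045,0,0,0,0,0.0],[0,0.04,0,0,0,0,0.0],[0,0.022,0,0,0,0,0.0],[0,0,-0.02,0,0,0,0.0],[0,0,-0.01,0,0,0,0.0],[0,0,0,0,0,0,0.0]]]}}

```text
time: 4.8
tool_pos: [0.4486, 0.0454, 0.1303]
tool_rot: [-0.0, 1.0, 0.008, -0.002]
contact_force: [-0.2, 0.1, -0.9]
gripper_width: 0.115
grasp_force: 61.1
```

```bash
python3 - <<'E'
from h import *
f=grab('top','top2');g=grab('side','side2')
o=np.zeros((600,790,3),np.uint8)
o[:300,:600]=cv2.resize(f['frame'][205:305,140:340],None,fx=3,fy=3,interpolation=2)
o[300:,:420]=cv2.resize(g['frame'][120:220,180:320],None,fx=3,fy=3,interpolation=2)
cv2.imwrite('pics/c3.png',o);print(manip.state())
E
```

```text
{'time': 4.9, 'joint_pos': array([-6.52395038e-02, -2.97595838e-01,  2.10140620e+00, -3.56426553e-05,
        1.33815963e+00,  1.49083128e+00]), 'joint_vel': array([-0.00538777, -0.00616523, -0.02006247, -0.00119205, -0.0009053 ,
        0.00082664]), 'joint_efforts': array([ 2.44044280e-01, -2.23113137e+01, -3.50453711e+01,  9.32014198e-03,
        2.70294305e-02, -4.13957750e-04]), 'tool_pos': array([0.45007111, 0.04494433, 0.13221087]), 'tool_rot': array([ 3.60890059e-06,  9.99972847e-01,  7.36681669e-03, -1.89431602e-04]), 'contact_force': array([ 0.2682618 , -0.63145884, -0.43290926]), 'ft_torque': array([ 0.05198623,  0.01652533, -0.02074159]), 'grasp_force': 61.12531900405884, 'gripper_width': 0.11185506004523252}
```

View pics/c3.png

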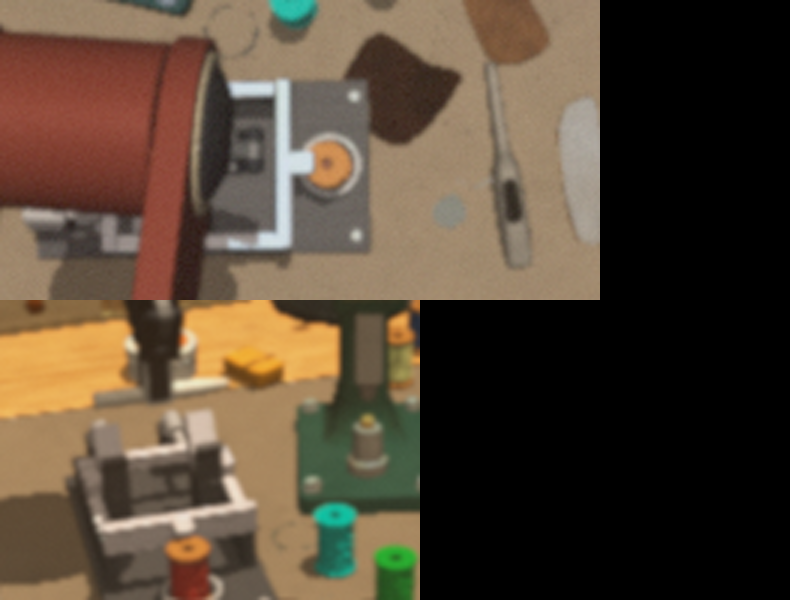

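The punch hangs level between (212,153) and (257,147) in the side view, just above the posts and with the right heading. I'll shift about 1 cm in +y and lower it.

{"api": "play_rows", "payload": {"series": [[[-0.001,0.0095,0,0,0,0,0.0],[0,0,-0.01,0,0,0,0.0],[0,0,-0.01,0,0,0,0.0],[0,0,-0.01,0,0,0,0.0],[0,0,-0.005,0,0,0,0.0],[0,0,-0.005,0,0,0,0.0],[0,0,0,0,0,0,0.0]]]}}

```text
time: 5.6
tool_pos: [0.4485, 0.0549, 0.091]
tool_rot: [-0.0, 1.0, 0.008, -0.001]
contact_force: [-0.4, 0.8, -0.5]
gripper_width: 0.112
grasp_force: 61.1
```

{"api": "play_rows", "payload": {"series": [[[0,0,-0.004,0,0,0,0.0],[0,0,-0.004,0,0,0,0.0],[0,0,-0.004,0,0,0,0.0],[0,0,-0.004,0,0,0,0.0],[0,0,0,0,0,0,0.0]]]}}

```text
time: 6.1
tool_pos: [0.4503, 0.0549, 0.0779]
tool_rot: [-0.0, 1.0, 0.008, 0.001]
contact_force: [-2.4, 0.2, 7.8]
gripper_width: 0.118
grasp_force: 62.3
```

Lug contact with about 8 N of upward force, as expected. I'll continue down.

{"api": "play_rows", "payload": {"series": [[[0,0,-0.004,0,0,0,0.0],[0,0,-0.004,0,0,0,0.0],[0,0,-0.004,0,0,0,0.0],[0,-0.001,-0.003,0,0,0,0.0],[0,-0.001,-0.002,0,0,0,0.0],[0,0,0,0,0,0,0.0],[0,0,0,0,0,0,0.0]]]}}

```text
time: 6.8
tool_pos: [0.4497, 0.0551, 0.0593]
tool_rot: [-0.003, 1.0, 0.008, 0.001]
contact_force: [1.4, 9.3, 2.9]
gripper_width: 0.115
grasp_force: 61.6
```

{"api": "play_rows", "payload": {"series": [[[0,0.002,0,0,0,0,0.0],[0,0.001,-0.002,0,0,0,0.0],[0,0,-0.002,0,0,0,0.0],[0,0,0,0,0,0,0.0],[0,0,0,0,0,0,0.0]]]}}

```text
time: 7.3
tool_pos: [0.4495, 0.0553, 0.0578]
tool_rot: [0.001, 1.0, 0.008, -0.001]
contact_force: [-9.5, 0.8, 22.3]
gripper_width: 0.116
grasp_force: 64.0
```

The ledges are reached: TCP is at 0.058 as predicted, with force rising. Easing the load, then releasing partway.

{"api": "play_rows", "payload": {"series": [[[0,0,0.002,0,0,0,0.0],[0,0,0,0,0,0,0.35],[0,0,0,0,0,0,0.35],[0,0,0,0,0,0,0.35],[0,0,0,0,0,0,0.35],[0,0,0,0,0,0,0.35],[0,0,0,0,0,0,0.35],[0,0,0.02,0,0,0,0.35],[0,0,0.04,0,0,0,0.35],[0,0,0.05,0,0,0,0.35]]]}}

```text
time: 8.3
tool_pos: [0.4472, 0.056, 0.1659]
tool_rot: [-0.0, 1.0, 0.008, -0.003]
contact_force: [1.0, -1.6, 0.5]
gripper_width: 0.349
grasp_force: 0.0
```

{"api": "play_rows", "payload": {"series": [[[0,-0.045,0.02,0,0,8,0.5],[0,-0.045,0,0,0,8,0.5],[0,-0.045,0,0,0,8,0.5],[0,-0.045,0,0,0,8,0.5],[0,-0.045,0,0,0,8,0.5],[0,-0.045,0,0,0,8,0.7],[0,-0.04,0,0,0,8,0.7],[0,0,0,0,0,8,0.7],[0,0,0,0,0,8,0.7],[0,0,0,0,0,8,0.7]]]}}

```text
time: 9.3
tool_pos: [0.4497, -0.2398, 0.1852]
tool_rot: [-0.0, 0.774, 0.633, -0.0]
contact_force: [-0.9, -0.2, 0.8]
gripper_width: 0.698
grasp_force: 0.0
```

```bash
python3 - <<'E'
from h import *
f=grab('top','top3');g=grab('side','side3')
o=np.zeros((600,790,3),np.uint8)
o[:300,:600]=cv2.resize(f['frame'][205:305,140:340],None,fx=3,fy=3,interpolation=2)
o[300:,:420]=cv2.resize(g['frame'][140:240,180:320],None,fx=3,fy=3,interpolation=2)
cv2.imwrite('pics/c4.png',o);s=manip.state();print(s['time'],s['tool_pos'],s['tool_rot'],s['joint_pos'])
E
```

```text
9.4 [ 0.44977103 -0.23943873  0.1852384 ] [-1.46824294e-04  7.75862632e-01  6.30901857e-01 -3.74361502e-05] [-6.35340284e-01 -1.95192732e-01  1.92585033e+00  9.47794670e-07
  1.41123810e+00 -4.29974239e-01]
```

View pics/c4.png

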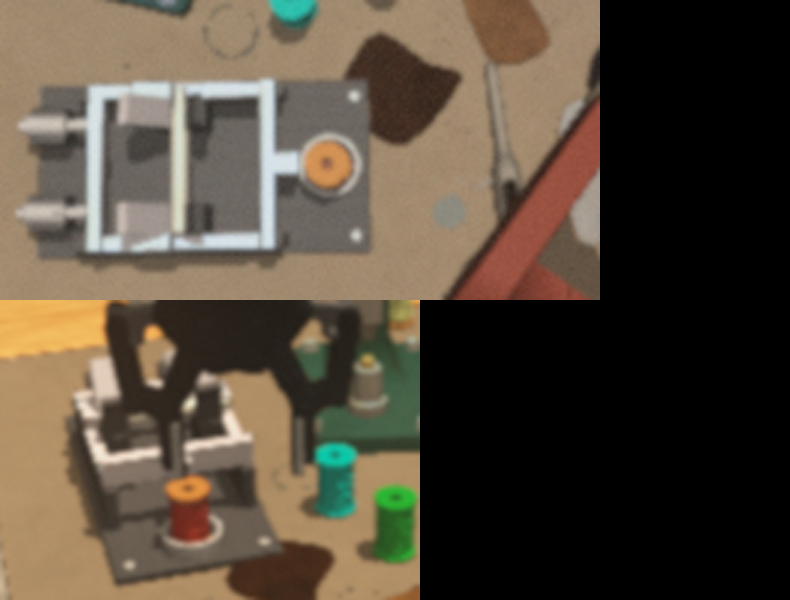

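The punch rests in the slot at (180,158) in the crop. The catch frame has shifted left by about 11 mm, and the nose ends at about x=299, clear of the reel rim at about 302. The unobstructed reel centre is at top pixel (249,259), about (0.450, -0.046).

{"api": "play_rows", "payload": {"series": [[[0,0.045,0,0,0,6,0.7],[0,0.045,0,0,0,6.5,0.7],[0,0.045,0,0,0,0,0.7],[0,0.045,-0.02,0,0,0,0.7],[0,0.0135,-0.03,0,0,0,0.7],[0,0,-0.03,0,0,0,0.7],[0,0,-0.03,0,0,0,0.7],[0,0,0,0,0,0,0.7]]]}}

```text
time: 10.2
tool_pos: [0.4462, -0.0444, 0.071]
tool_rot: [-0.004, 0.703, 0.711, -0.002]
contact_force: [-1.7, 0.7, -1.1]
gripper_width: 0.7
grasp_force: 0.0
```

{"api": "play_rows", "payload": {"series": [[[0,0,-0.02,0,0,0,0.7],[0,0,-0.02,0,0,0,0.7],[0,0,-0.008,0,0,0,0.7],[0,0,0,0,0,0,0.7],[0,0,0,0,0,0,0.7]]]}}

```text
time: 10.7
tool_pos: [0.4508, -0.0461, 0.0287]
tool_rot: [0.001, 0.703, 0.712, 0.0]
contact_force: [0.3, 0.3, -0.0]
gripper_width: 0.702
grasp_force: 0.0
```

{"api": "play_rows", "payload": {"series": [[[0,0,-0.003,0,0,0,0.5],[0,0,0,0,0,0,0.4],[0,0,0,0,0,0,0.0],[0,0,0,0,0,0,0.0],[0,0,0,0,0,0,0.0],[0,0,0,0,0,0,0.0]]]}}

```text
time: 11.3
tool_pos: [0.4506, -0.0461, 0.0253]
tool_rot: [0.001, 0.702, 0.712, 0.0]
contact_force: [-0.5, -0.7, 5.3]
gripper_width: 0.355
grasp_force: 59.7
```

{"api": "play_rows", "payload": {"series": [[[0,0,0.005,0,0,0,0.0],[0,0,0.01,0,0,0,0.0],[0,0,0.015,0,0,0,0.0],[0,0,0.03,0,0,0,0.0],[0,0,0.04,0,0,0,0.0],[0,-0.02,0.02,0,0,0,0.0],[0,-0.04,0,0,0,-8,0.0],[0,-0.04,0,0,0,-8,0.0],[0,-0.04,0,0,0,-8,0.0],[0,-0.04,0,0,0,-8,0.0]]]}}

```text
time: 12.3
tool_pos: [0.4494, -0.2271, 0.1448]
tool_rot: [-0.0, 0.873, 0.488, 0.0]
contact_force: [1.4, -0.0, -0.1]
gripper_width: 0.355
grasp_force: 59.6
```

{"api": "play_rows", "payload": {"series": [[[0.01,-0.04,0,0,0,-8,0.0],[0.03,-0.019,0,0,0,-8,0.0],[0.035,0,0,0,0,-8,0.0],[0.035,0,0,0,0,-8,0.0],[0.035,0,0,0,0,-8,0.0],[0.03,0,0,0,0,-8,0.0],[0.02,0,0,0,0,-8,0.0],[0,0,0,0,0,-8,0.0],[0,0,0,0,0,-3,0.0],[0,0,0,0,0,0,0.0]]]}}

```text
time: 13.3
tool_pos: [0.6447, -0.2844, 0.1443]
tool_rot: [-0.0, 0.997, -0.072, -0.0]
contact_force: [-0.4, 0.4, -1.6]
gripper_width: 0.355
grasp_force: 59.7
```

```bash
python3 - <<'E'
from h import *
f=grab('top','top4');g=grab('side','side4')
o=np.zeros((600,790,3),np.uint8)
o[:300,:780]=cv2.resize(f['frame'][110:290,150:410],(780,300),interpolation=2) if 0 else cv2.resize(f['frame'][170:270,150:410],None,fx=3,fy=3,interpolation=2)
o[300:,:780]=cv2.resize(g['frame'][150:310,190:398],(780,300),interpolation=2) if 0 else cv2.resize(g['frame'][140:300,190:398],(390,300))[:, :].repeat(2,1)
cv2.imwrite('pics/c5.png',o);s=manip.state();print(s['time'],s['tool_pos'],s['tool_rot'],s['joint_pos'],s['gripper_width'])
E
```

```text
13.4 [ 0.64461442 -0.28460944  0.14443468] [-1.42141242e-04  9.97467993e-01 -7.11162409e-02 -2.52837375e-04] [-5.21289255e-01  2.96913366e-01  1.48574053e+00  3.67827831e-05
  1.35951775e+00  1.19185200e+00] 0.35670599196540925
```

View pics/c5.png

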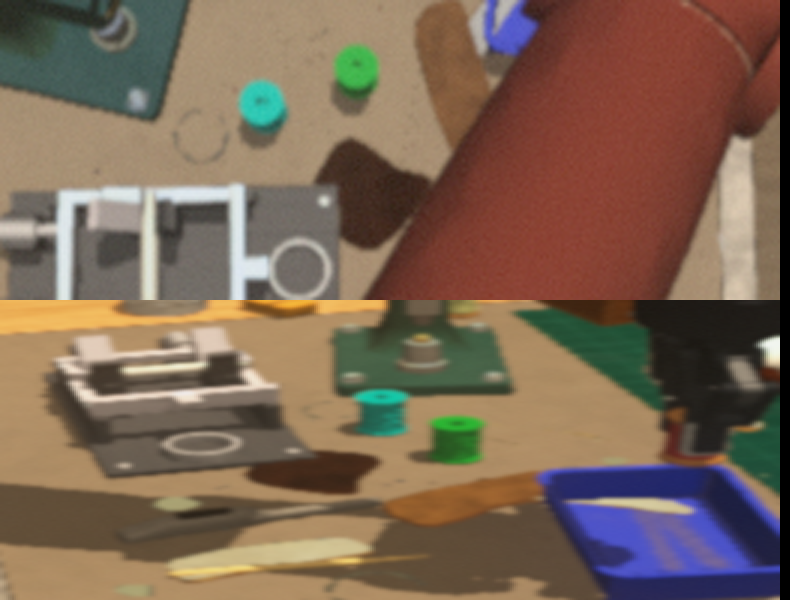

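The ring is empty, the punch still props the catch, and the reel is in the fingers over the tray. Lowering it.

{"api": "play_rows", "payload": {"series": [[[0,0,-0.03,0,0,0,0.0],[0,0,-0.03,0,0,0,0.0],[0,0,-0.03,0,0,0,0.0],[0,0,-0.02,0,0,0,0.0],[0,0,-0.01,0,0,0,0.0],[0,0,-0.003,0,0,0,0.0],[0,0,-0.001,0,0,0,0.0],[0,0,0,0,0,0,0.0],[0,0,0,0,0,0,0.0]]]}}

```text
time: 14.3
tool_pos: [0.6459, -0.2853, 0.0222]
tool_rot: [0.001, 0.997, -0.072, 0.001]
contact_force: [1.2, -0.5, -0.3]
gripper_width: 0.357
grasp_force: 59.7
```

{"api": "play_rows", "payload": {"series": [[[0,0,-0.001,0,0,0,0.0],[0,0,-0.001,0,0,0,0.0],[0,0,-0.001,0,0,0,0.0],[0,0,0,0,0,0,0.0],[0,0,0,0,0,0,0.0]]]}}

```text
time: 14.8
tool_pos: [0.6455, -0.2852, 0.0198]
tool_rot: [0.0, 0.997, -0.072, 0.0]
contact_force: [-3.6, 1.5, 7.5]
gripper_width: 0.357
grasp_force: 60.6
```

Floor contact. Opening gently, then retreating straight up.

{"api": "play_rows", "payload": {"series": [[[0,0,0.0005,0,0,0,0.38],[0,0,0,0,0,0,0.42],[0,0,0,0,0,0,0.5],[0,0,0,0,0,0,0.6],[0,0,0,0,0,0,0.7],[0,0,0,0,0,0,0.7],[0,0,0.02,0,0,0,0.7],[0,0,0.03,0,0,0,0.7],[0,0,0.04,0,0,0,0.7],[0,0,0.05,0,0,0,0.7]]]}}

```text
time: 15.8
tool_pos: [0.6438, -0.2842, 0.1587]
tool_rot: [-0.001, 0.997, -0.072, -0.001]
contact_force: [0.3, -0.0, -0.9]
gripper_width: 0.699
grasp_force: 0.0
```

{"api": "play_rows", "payload": {"series": [[[-0.03,-0.03,0.03,0,0,0,0.7],[-0.04,-0.03,0,0,0,0,0.7],[-0.04,-0.03,0,0,0,0,0.7],[-0.04,-0.03,0,0,0,0,0.7],[-0.04,-0.03,0,0,0,0,0.7],[-0.04,-0.03,0,0,0,0,0.7],[0,0,0,0,0,0,0.7],[0,0,0,0,0,0,0.7]]]}}

```text
time: 16.6
tool_pos: [0.4154, -0.4646, 0.1884]
tool_rot: [0.001, 0.997, -0.073, 0.001]
contact_force: [0.7, 0.2, 1.1]
gripper_width: 0.699
grasp_force: 0.0
```

```bash
python3 - <<'E'
from h import *
f=grab('top','top5');g=grab('side','side5')
o=np.zeros((600,790,3),np.uint8)
o[:300,:520]=cv2.resize(f['frame'][130:280,150:410],None,fx=2,fy=2,interpolation=2)
o[300:,:416]=cv2.resize(g['frame'][150:300,190:398],None,fx=2,fy=2,interpolation=2)
cv2.imwrite('pics/c6.png',o);s=manip.state();print(s['time'],s['tool_pos'],s['contact_force'],s['joint_vel'].round(3))
E
```

```text
16.7 [ 0.41685014 -0.46331493  0.18780444] [ 0.64871458  0.04021574 -0.09202271] [ 0.019  0.008  0.002 -0.003 -0.004 -0.002]
```

View pics/c6.png

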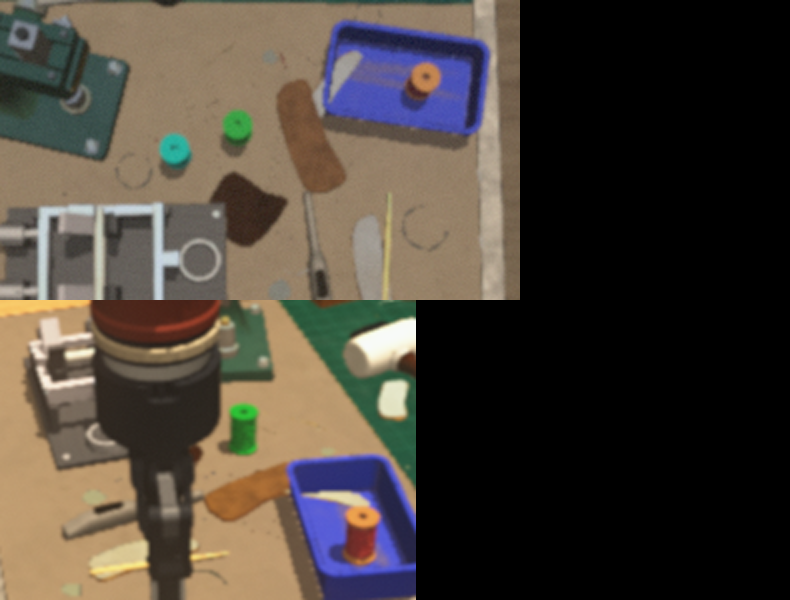

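The reel stands upright in the tray at crop pixel (425,80), and the punch still props the catch at (100,250). Handing in.

```bash
python3 -c "
from plant import manip; print(manip.job_done())"
```

```text
the job is handed in; nothing more can be done
None
```

The job is handed in at about 17 s (no verdict was returned): the last pictures show the punch still propping the catch open, the reel upright on the blue tray's floor, and the gripper clear of everything.

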